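# Build the spacer stack on the punch stand

### The job

Build up the spacer stack on the punch stand: thread the wider brass spacer over the upright spindle first, down onto the grey base plate, then thread the narrower brass spacer on top of it, so that both lie flat. Leave the black plastic spacer where it is on the bench.

Things in the scene. Friction and masses are not known exactly. Their poses are not given: they have to be found in the camera images.
- wide_spacer_mid (a point): the wider brass spacer, loose: a plain ring lying flat on the bench, 60 mm outside diameter, 31 mm bore, 22 mm high, about 0.4 kg. The point is its centre, half-way up (11 mm above its underside), in the middle of the bore; z is the ring's axis, pointing up
- narrow_spacer_mid (a point): the narrower brass spacer, loose: a plain ring lying flat on the bench, 45 mm outside diameter, 31 mm bore, 22 mm high, about 0.15 kg. The point is its centre, half-way up (11 mm above its underside), in the middle of the bore; z is the ring's axis, pointing up
- black_spacer_mid (a point): a black plastic spacer, loose, not wanted in this job: ring, 52 mm outside diameter, 31 mm bore, 22 mm high. The point is its centre, half-way up
- spindle_foot (a point): punch stand, fixed: grey plate 110 x 110 x 8 mm with a flush screw at each corner and an upright steel spindle in the middle, 11 mm thick, tapered tip. The point is the spindle's foot on its axis, level with the plate's top; z up, the tip is 52 mm above. Spacers home: centre of the wide one 11 mm, of the narrow one 33 mm above this point
There are look-alikes about, which are no part of the job. What is shaped like the part that bears narrow_spacer_mid but pink or red is not meant.

How it is judged (in metres and radians):
On the way, in this order (a step that is already met when the one before it is completed fails the run):
1. the wide brass spacer is on the spindle, down on the base plate (horizontal distance between wide_spacer_mid and spindle_foot below 0.013 m and z of wide_spacer_mid in the frame of spindle_foot below 0.016 m and angle between wide_spacer_mid's own z axis and vertical below 0.175 rad), for 0.2 s.
2. the narrow brass spacer is on the spindle, on top of the wide one (horizontal distance between narrow_spacer_mid and spindle_foot below 0.013 m and z of narrow_spacer_mid in the frame of spindle_foot below 0.038 m and angle between narrow_spacer_mid's own z axis and vertical below 0.175 rad), for 0.2 s.
At the end, for the whole second after the job is handed in: Both brass spacers are threaded on the spindle (centres within 13 mm of its axis), flat within 10 degrees: the wide one down on the base plate and the narrow one lying on it, each within 5 mm of its seated height (all of step 1 and all of step 2 and z of narrow_spacer_mid in the frame of spindle_foot above 0.028 m); the robot touches nothing.
It fails at once if the black spacer is moved by more than 30 mm (distance of black_spacer_mid from where it was at the start of the episode above 0.03 m).
It also fails if it takes over 54 s, if anything falls off the work surface, if the arm or the gripper's body presses on something with over 40 N, if the wrist force passes 120 N, or if a joint passes its speed limit or range.

### The arm

A 6-joint arm with a two-finger parallel gripper is mounted at the origin on a cart in front of the work surface, level with it; the furniture and walls round the work are solid. World frame = base frame: x ahead of the robot, y to its left, z up, the work surface at z = 0. Lengths are in mm, angles in degrees, forces in N, time in s.
With the tool pointing down it reaches from about 250 to 775 mm from the base axis. Payload 8.9 kg.
Tool frame: the origin (TCP) lies between the finger pads; the fingertips stand 17 mm ahead of it and the grasp point (between the pads) lies 2 mm behind it; z points along the fingers, y is the line along which they close (so a half turn about z gives the same grasp; the last joint's range is limited). The gripper opens to 85 mm and grips with 20 to 120 N. Pads are 22 mm wide; open, the fingers measure 114 mm over their backs; the gripper's body (76 mm by 85 mm) begins 54 mm behind the grasp point. The pads swing forward as they close: fully open they stand 13 mm farther back than shut.
Start: joints at [61.92, 16.656, -8.789, 64.555, 0, 82.019], TCP at [180.41, 493.027, 248.305] pointing down, gripper open.
Joint ranges: [-144.48, 144.48], [-52.06, 99.96], [-74.48, 78.29], [-112.23, 115.85], [-86.99, 84.42], [-180, 180]. Speed limits (degrees/s): [127.2, 127.2, 159.86, 180, 180, 180].

### API

Orientations are given as a 3x3 rotation matrix whose columns are the frame's x, y, z axes.
In Python, from cell import get_obs, read_camera, finish_job gives the robot as it stands. The module is installed in compiled form; this text tells all that it offers.
- The arm moves only by the tool play_rows, never from a script. Its argument "commands" is a list of rows, each an object of numbers: "x", "y", "z": the shift along the world's x, y, z in m; "rx", "ry", "rz": the turn, a rotation vector about the world's x, y, z in degrees; "hand": the opening, from 0 (shut) to 1 (fully open). A call has 1 to 12 rows; each row is the pose to reach, as a shift and turn from the pose commanded when the call began; what a row does not reach only later rows make up. A row lasts 1/10 s, in which the tool goes at most 50 mm and 8.59 degrees, less where a joint would pass 70% of its speed; a pose out of reach is approached as far as the arm can. A call with a gripper value outside its range is refused whole. The fingers move at their own pace and stop on an object; "grip_force" is the grip in N (left out, the last holds). Time passes only in rows, so rows that repeat a pose let the fingers close. It gives the time, the measured TCP pose, the force, the opening and the grip force at its end, in the units of the state.
- get_obs(): the state, without advancing time (a new reading comes with each control period).
- read_camera(name): name is "scene" or "top" or "wrist"; returns a dict with "pixels" (420x560x3 uint8, red, green, blue), "camera_matrix" (3x3 intrinsics, pixels), "k1" (the pictures are not rectified: a ray, as slopes to the right and down, at radius r is drawn at 1 + k1 r^2 times it, then the intrinsics apply), "world_from_camera" (4x4, takes a point from camera to world coordinates); the wrist camera has in their place "T_tool_cam" (4x4, takes a point from camera to tool coordinates, whose origin is the TCP and whose axes are the flange's). Camera axes: x right, y up, looking along -z (the intrinsics and any distortion apply to the point x, -y, -z); pixel columns grow to the right and rows downward; lengths in mm; the calibration is good to about 2 mm. A picture is of the moment at which its call begins: read the wrist's pose just before it. There is no depth.
- finish_job(): hands the job in; it is judged then, once.
The state is a dict: "t": time; "q": joint angles; "joint_velocities": joint speeds; "tau": joint torques, N m; "eef_pos": TCP position; "tool_rot": TCP orientation; "force": force on the tool from outside, world axes, zero at the start; "torque": the same for the moment, N m; "gripper_width": opening from 0.0 (shut) to 1.0 (fully open); "gripper_force": force on a finger pad.
Only numpy, scipy, OpenCV 4.12 (cv2) and the standard library are available. Lean on these libraries where they do the work, as an engineer would, in place of code of your own. Each camera call takes 0.05 s, during which the arm holds its last target. There are 200 camera calls.

## Working session

There is one attempt and no reset: what is moved stays moved. The work goes in short steps, Python scripts to look and compute and a tool call to move; the robot and the scene stay as the last step left them, time stands still between calls to the robot, and variables do not carry over. Pictures are saved under pics/ and viewed, at most 10 in all, crops included, and the job is handed in when it is done.

Besides the shell and the picture viewer there is one more tool, called after "Request:" as name(argument=value, ...) on one line, values as JSON. play_rows: Moves the arm, as the interface text tells. Its arguments: {"type":"object","properties":{"commands":{"type":"array"},"grip_force":{"type":"number"}},"required":["commands"]}

```bash
mkdir -p pics; cat > h.py <<'E'
import numpy as np, cv2
from cell import get_obs, read_camera, finish_job
def cam(name):
    o=get_obs(); c=read_camera(name)
    if name=="wrist":
        T=np.eye(4);T[:3,:3]=np.array(o["tool_rot"]);T[:3,3]=o["eef_pos"]
        c["T"]=T@np.array(c["T_tool_cam"])
    else: c["T"]=np.array(c["world_from_camera"])
    return c
def save(c,f,crop=None,s=1):
    p=c["pixels"]
    if crop: p=p[crop[1]:crop[3],crop[0]:crop[2]]
    cv2.imwrite("pics/"+f,cv2.resize(p[:,:,::-1],None,fx=s,fy=s,interpolation=cv2.INTER_CUBIC))
def ray(c,u,v):
    K=np.array(c["camera_matrix"]);k=c["k1"]
    d=np.array([(u-K[0,2])/K[0,0],(v-K[1,2])/K[1,1]]);x=d.copy()
    for _ in range(30): x=d/(1+k*(x@x))
    return c["T"][:3,3],c["T"][:3,:3]@np.array([x[0],-x[1],-1.])
def onplane(c,u,v,z):
    o,d=ray(c,u,v); return o+d*(z-o[2])/d[2]
E
python3 - <<'E'
from h import *
o=get_obs();print({k:np.round(o[k],3).tolist() for k in o})
for n in("top","scene"):
    c=cam(n);save(c,n+"0.png",s=1.4);print(n,c["T"].round(2).tolist(),c["k1"],np.array(c["camera_matrix"]).tolist())
E
```

```text
{'t': 0.0, 'q': [61.919, 16.688, -8.831, 64.555, -0.001, 82.02], 'joint_velocities': [-0.016, 0.031, -0.071, 0.005, 0.076, 0.059], 'tau': [-0.004, -53.715, 33.137, 0.016, -0.0, -0.0], 'eef_pos': [180.225, 492.651, 247.744], 'tool_rot': [[-0.939, 0.344, -0.001], [0.344, 0.939, -0.001], [0.0, -0.001, -1.0]], 'force': [-0.24, 0.132, 0.201], 'torque': [0.051, 0.03, -0.005], 'gripper_force': 0.0, 'gripper_width': 0.999}
top [[-0.02, 0.99, -0.12, 384.95], [-1.0, -0.02, 0.02, 1.34], [0.02, 0.12, 0.99, 1178.95], [0.0, 0.0, 0.0, 1.0]] -0.03052159943656622 [[496.77195096071955, 0.0, 285.22609167137415], [0.0, 496.77195096071955, 205.7113968921441], [0.0, 0.0, 1.0]]
scene [[0.53, 0.36, -0.77, -448.69], [-0.85, 0.24, -0.47, -612.1], [0.02, 0.9, 0.43, 566.36], [0.0, 0.0, 0.0, 1.0]] -0.09653586609254118 [[523.2622739356026, 0.0, 272.1843845417935], [0.0, 523.2622739356026, 207.65771210666472], [0.0, 0.0, 1.0]]
```

View pics/top0.png

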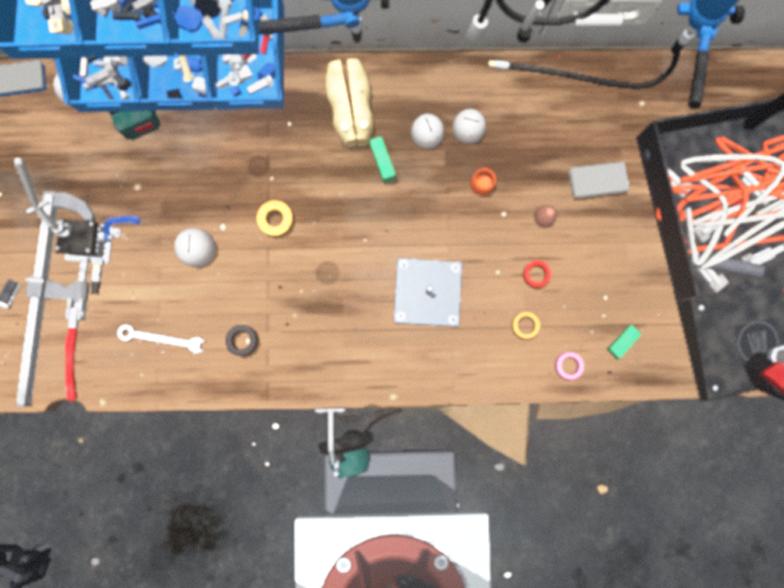

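View pics/scene0.png

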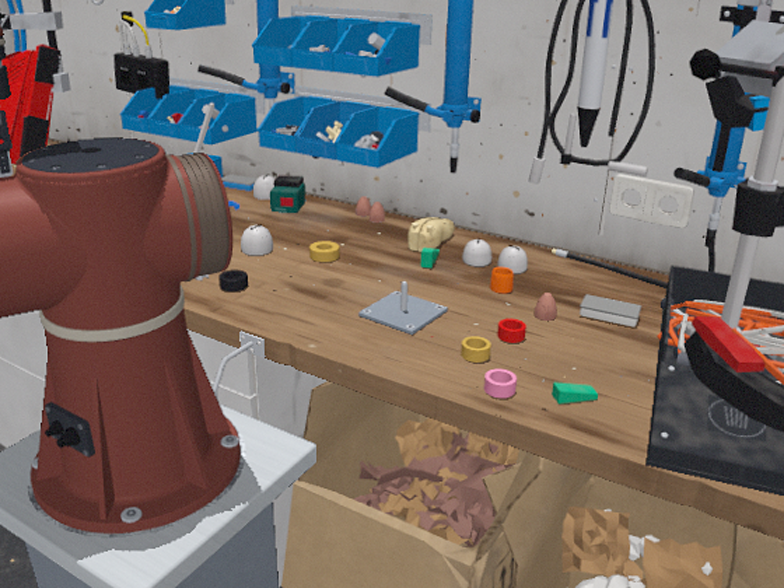

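Top view (784×588 pixels):
- **Wide brass candidate:** yellow ring at (275,218).
- **Narrow brass candidate:** yellow ring at (526,325).
- **Look-alikes:** red ring (537,274), pink ring (570,366) and orange cup (484,181).
- **Leave alone:** black spacer at (241,341).
- **Stand:** plate at (429,292), spindle tip near (431,292).

By the description I choose the two yellow rings. Next I'll measure them and check them in a crop.

```bash
python3 - <<'E'
from h import *
c=cam("top");p=c["pixels"]
hsv=cv2.cvtColor(p,cv2.COLOR_RGB2HSV)
m=cv2.inRange(hsv,(20,110,90),(33,255,255))
n,l,st,ce=cv2.connectedComponentsWithStats(m)
for i in range(1,n):
    if st[i,4]<60: continue
    cs,_=cv2.findContours((l==i).astype(np.uint8),cv2.RETR_EXTERNAL,cv2.CHAIN_APPROX_NONE)
    (u,v),r=cv2.minEnclosingCircle(cs[0]); pts=np.array([onplane(c,*q[0],22)[:2] for q in cs[0]],np.float32)
    (x,y),R=cv2.minEnclosingCircle(pts)
    print((round(u),round(v)),st[i].tolist(),"xy",round(x,1),round(y,1),"D",round(2*R,1))
for nm,u,v,z in [("black",241,341,22),("tip",431,293,60),("red",537,274,22),("pink",570,366,22),("egg",196,247,30)]:
    print(nm,onplane(c,u/1.4,v/1.4,z).round(1))
# plate
m=cv2.inRange(hsv,(95,15,120),(125,90,255));n,l,st,ce=cv2.connectedComponentsWithStats(m)
for i in range(1,n):
    if st[i,4]>1000 and 150<st[i,1]<250: print("plate",st[i],ce[i],onplane(c,*ce[i],8).round(1))
a=p[110:280,140:430]
cv2.imwrite("pics/crop1.png",cv2.resize(a[:,:,::-1],None,fx=2.7,fy=2.7,interpolation=cv2.INTER_CUBIC))
E
```

```text
(376, 232) [367, 223, 19, 19, 128] xy 458.3 -233.3 D 44.7
black [439.8 241.5  22. ]
tip [509.8 -73.   60. ]
red [ 543.  -255.5   22. ]
pink [ 387.5 -304.    22. ]
egg [597.7 316.   30. ]
plate [ 283  186   46   46 1595] [306.11473354 208.76489028] [516.9 -72.4   8. ]
```

View pics/crop1.png

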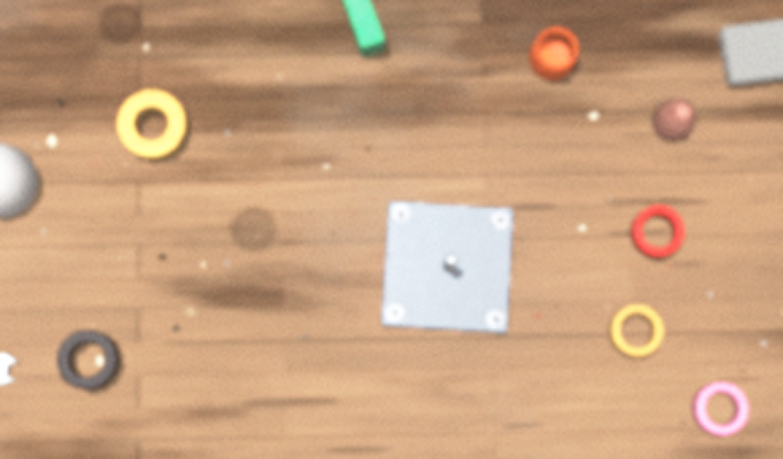

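The crop confirms the choice. The wide ring is the thick yellow one at (151,124), the narrow ring is the thin yellow one at (638,330), and the spindle tip is at (451,261). Red, pink and black are clearly different.

```bash
python3 - <<'E'
from h import *
c=cam("top");p=c["pixels"]
print("wide",onplane(c,140+151/2.7,110+124/2.7,22).round(1),"tip",onplane(c,140+450/2.7,110+260/2.7,60).round(1))
hsv=cv2.cvtColor(p,cv2.COLOR_RGB2HSV); print(hsv[int(110+101/2.7),int(140+151/2.7)])
o=get_obs();print(np.round(o["eef_pos"],1))
c=cam("wrist");print(np.array(c["T_tool_cam"]).round(2).tolist())
E
```

```text
wide [646.1 186.6  22. ] tip [516.7 -70.5  60. ]
[ 29  90 255]
[180.3 492.8 248. ]
[[0.0, 0.96, 0.28, 71.76], [1.0, -0.0, -0.0, -0.11], [-0.0, 0.28, -0.96, -126.16], [0.0, 0.0, 0.0, 1.0]]
```

Request:
play_rows(commands=[{"x": 0.04, "y": -0.026, "z": 0}, {"x": 0.08, "y": -0.052, "z": 0}, {"x": 0.12, "y": -0.079, "z": 0}, {"x": 0.16, "y": -0.105, "z": 0}, {"x": 0.2, "y": -0.131, "z": 0}, {"x": 0.24, "y": -0.158, "z": 0}, {"x": 0.28, "y": -0.184, "z": -0.01}, {"x": 0.32, "y": -0.21, "z": -0.03}, {"x": 0.36, "y": -0.236, "z": -0.05}, {"x": 0.4, "y": -0.263, "z": -0.07}, {"x": 0.44, "y": -0.289, "z": -0.09}, {"x": 0.466, "y": -0.306, "z": -0.11}], grip_force=40)

```text
invalid input at $.commands[0]: expected keys x, y, z, rx, ry, rz, hand
```

Request:
play_rows(commands=[{"hand": 1}, {"hand": 1}])

```text
invalid input at $.commands[0]: expected keys x, y, z, rx, ry, rz, hand
```

```bash
cat >> h.py <<'E'
def ring(c,lo,hi,z=22):
    hsv=cv2.cvtColor(c["pixels"],cv2.COLOR_RGB2HSV);m=cv2.inRange(hsv,lo,hi)
    cs,_=cv2.findContours(m,cv2.RETR_CCOMP,cv2.CHAIN_APPROX_NONE)
    for k in sorted(cs,key=cv2.contourArea,reverse=True)[:4]:
        if len(k)<20: continue
        pts=np.array([onplane(c,*q[0],z)[:2] for q in k],np.float32)
        (x,y),R=cv2.minEnclosingCircle(pts); print("px",k.mean((0,1)).round(),"xy",round(x,1),round(y,1),"D",round(2*R,1))
E
python3 - <<'E'
from h import *
o=get_obs();print(np.round(o["eef_pos"],1),np.round(o["tool_rot"],3).tolist(),o["t"])
c=cam("wrist");ring(c,(20,80,90),(35,255,255));save(c,"w1.png")
E
```

```text
[180.3 492.9 248. ] [[-0.939, 0.344, -0.0], [0.344, 0.939, -0.001], [0.0, -0.001, -1.0]] 0.25
```

View pics/w1.png

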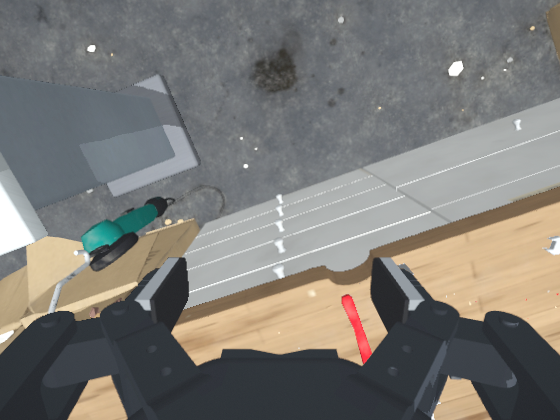

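The picture shows the start pose still: fingers at (160,280) and (400,280), bench edge, no rings. The moves were refused because every row needs all the keys, so I'll resend them.

Request:
play_rows(commands=[{"x": 0.04, "y": -0.026, "z": 0, "rx": 0, "ry": 0, "rz": 0, "hand": 1}, {"x": 0.08, "y": -0.052, "z": 0, "rx": 0, "ry": 0, "rz": 0, "hand": 1}, {"x": 0.12, "y": -0.079, "z": 0, "rx": 0, "ry": 0, "rz": 0, "hand": 1}, {"x": 0.16, "y": -0.105, "z": 0, "rx": 0, "ry": 0, "rz": 0, "hand": 1}, {"x": 0.2, "y": -0.131, "z": 0, "rx": 0, "ry": 0, "rz": 0, "hand": 1}, {"x": 0.24, "y": -0.158, "z": 0, "rx": 0, "ry": 0, "rz": 0, "hand": 1}, {"x": 0.28, "y": -0.184, "z": -0.01, "rx": 0, "ry": 0, "rz": 0, "hand": 1}, {"x": 0.32, "y": -0.21, "z": -0.03, "rx": 0, "ry": 0, "rz": 0, "hand": 1}, {"x": 0.36, "y": -0.236, "z": -0.05, "rx": 0, "ry": 0, "rz": 0, "hand": 1}, {"x": 0.4, "y": -0.263, "z": -0.07, "rx": 0, "ry": 0, "rz": 0, "hand": 1}, {"x": 0.44, "y": -0.289, "z": -0.09, "rx": 0, "ry": 0, "rz": 0, "hand": 1}, {"x": 0.466, "y": -0.306, "z": -0.11, "rx": 0, "ry": 0, "rz": 0, "hand": 1}], grip_force=40)

```text
t: 1.5
eef_pos: [648.6, 185.3, 137.7]
tool_rot: [[-0.939, 0.345, 0.001], [0.345, 0.939, 0.0], [-0.001, 0.0, -1.0]]
force: [1.0, 0.8, 0.7]
gripper_width: 0.999
gripper_force: 0.0
```

Request:
play_rows(commands=[{"x": 0, "y": 0, "z": 0, "rx": 0, "ry": 0, "rz": 0, "hand": 1}, {"x": 0, "y": 0, "z": 0, "rx": 0, "ry": 0, "rz": 0, "hand": 1}])

```text
t: 1.7
eef_pos: [646.2, 186.3, 137.1]
tool_rot: [[-0.939, 0.345, -0.002], [0.345, 0.939, -0.0], [0.002, -0.001, -1.0]]
force: [-0.1, -0.1, -0.4]
gripper_width: 1.003
gripper_force: 0.0
```

```bash
python3 - <<'E'
from h import *
o=get_obs();print(np.round(o["eef_pos"],1),np.round(o["tool_rot"],3).tolist(),np.round(o["q"],1),o["t"])
c=cam("wrist");ring(c,(20,80,90),(35,255,255));save(c,"w2.png")
E
```

```text
[646.2 186.3 137.1] [[-0.939, 0.345, -0.002], [0.345, 0.939, -0.0], [0.002, -0.001, -1.0]] [ 9.8 36.9  6.7 59.9  0.  30. ] 1.7
px [284. 209.] xy 647.2 189.7 D 62.5
px [284. 207.] xy 645.0 190.8 D 29.7
```

View pics/w2.png

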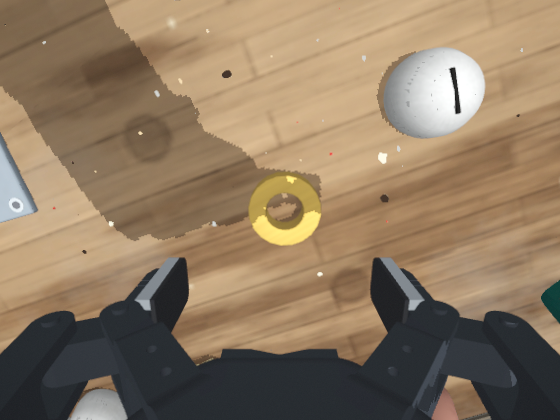

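The wide ring sits at (284,209) between the fingers. It measures D 62 mm with its centre near (646.5, 190). An egg at (430,90) is clear of the gripper.

Request:
play_rows(commands=[{"x": 0, "y": 0.004, "z": -0.03, "rx": 0, "ry": 0, "rz": 0, "hand": 1}, {"x": 0, "y": 0.004, "z": -0.06, "rx": 0, "ry": 0, "rz": 0, "hand": 1}, {"x": 0, "y": 0.004, "z": -0.085, "rx": 0, "ry": 0, "rz": 0, "hand": 1}, {"x": 0, "y": 0.004, "z": -0.105, "rx": 0, "ry": 0, "rz": 0, "hand": 1}, {"x": 0, "y": 0.004, "z": -0.115, "rx": 0, "ry": 0, "rz": 0, "hand": 1}, {"x": 0, "y": 0.004, "z": -0.119, "rx": 0, "ry": 0, "rz": 0, "hand": 1}, {"x": 0, "y": 0.004, "z": -0.119, "rx": 0, "ry": 0, "rz": 0, "hand": 1}, {"x": 0, "y": 0.004, "z": -0.119, "rx": 0, "ry": 0, "rz": 0, "hand": 0}, {"x": 0, "y": 0.004, "z": -0.119, "rx": 0, "ry": 0, "rz": 0, "hand": 0}, {"x": 0, "y": 0.004, "z": -0.119, "rx": 0, "ry": 0, "rz": 0, "hand": 0}, {"x": 0, "y": 0.004, "z": -0.119, "rx": 0, "ry": 0, "rz": 0, "hand": 0}, {"x": 0, "y": 0.004, "z": -0.119, "rx": 0, "ry": 0, "rz": 0, "hand": 0}], grip_force=40)

```text
t: 2.95
eef_pos: [647.2, 191.2, 21.1]
tool_rot: [[-0.939, 0.344, 0.002], [0.344, 0.939, 0.0], [-0.002, 0.001, -1.0]]
force: [-2.4, -1.0, 8.4]
gripper_width: 0.686
gripper_force: 41.6
```

Request:
play_rows(commands=[{"x": 0, "y": 0, "z": 0, "rx": 0, "ry": 0, "rz": 0, "hand": 0}, {"x": 0, "y": 0, "z": 0, "rx": 0, "ry": 0, "rz": 0, "hand": 0}, {"x": 0, "y": 0, "z": 0.02, "rx": 0, "ry": 0, "rz": 0, "hand": 0}, {"x": 0, "y": 0, "z": 0.05, "rx": 0, "ry": 0, "rz": 0, "hand": 0}, {"x": 0, "y": 0, "z": 0.09, "rx": 0, "ry": 0, "rz": 0, "hand": 0}, {"x": 0, "y": 0, "z": 0.12, "rx": 0, "ry": 0, "rz": 0, "hand": 0}, {"x": 0, "y": 0, "z": 0.12, "rx": 0, "ry": 0, "rz": 0, "hand": 0}])

```text
t: 3.65
eef_pos: [649.2, 191.5, 144.7]
tool_rot: [[-0.939, 0.344, 0.008], [0.344, 0.939, 0.002], [-0.007, 0.004, -1.0]]
force: [1.1, 0.6, -2.7]
gripper_width: 0.683
gripper_force: 44.5
```

Request:
play_rows(commands=[{"x": -0.01, "y": -0.02, "z": 0, "rx": 0, "ry": 0, "rz": 0, "hand": 0}, {"x": -0.025, "y": -0.05, "z": 0, "rx": 0, "ry": 0, "rz": 0, "hand": 0}, {"x": -0.042, "y": -0.085, "z": 0, "rx": 0, "ry": 0, "rz": 0, "hand": 0}, {"x": -0.06, "y": -0.122, "z": 0, "rx": 0, "ry": 0, "rz": 0, "hand": 0}, {"x": -0.078, "y": -0.158, "z": 0, "rx": 0, "ry": 0, "rz": 0, "hand": 0}, {"x": -0.096, "y": -0.194, "z": 0, "rx": 0, "ry": 0, "rz": 0, "hand": 0}, {"x": -0.112, "y": -0.227, "z": 0, "rx": 0, "ry": 0, "rz": 0, "hand": 0}, {"x": -0.124, "y": -0.25, "z": 0, "rx": 0, "ry": 0, "rz": 0, "hand": 0}, {"x": -0.13, "y": -0.262, "z": 0, "rx": 0, "ry": 0, "rz": 0, "hand": 0}, {"x": -0.13, "y": -0.262, "z": 0, "rx": 0, "ry": 0, "rz": 0, "hand": 0}, {"x": -0.13, "y": -0.262, "z": 0, "rx": 0, "ry": 0, "rz": 0, "hand": 0}])

```text
t: 4.75
eef_pos: [516.6, -70.6, 139.1]
tool_rot: [[-0.939, 0.344, -0.0], [0.344, 0.939, 0.001], [0.0, 0.0, -1.0]]
force: [0.6, 0.8, -3.6]
gripper_width: 0.686
gripper_force: 44.5
```

```bash
python3 - <<'E'
from h import *
o=get_obs();e=o["eef_pos"];print(np.round(e,1),o["t"])
c=cam("wrist");ring(c,(20,80,90),(35,255,255),z=e[2]);save(c,"w3.png")
hsv=cv2.cvtColor(c["pixels"],cv2.COLOR_RGB2HSV)
E
```

```text
[516.6 -70.6 139.1] 4.75
px [279. 277.] xy 516.2 -70.2 D 65.6
px [ 79. 207.] xy 454.6 -138.8 D 29.5
px [279. 273.] xy 511.6 -68.8 D 28.0
px [ 81. 206.] xy 454.0 -137.8 D 14.1
```

View pics/w3.png

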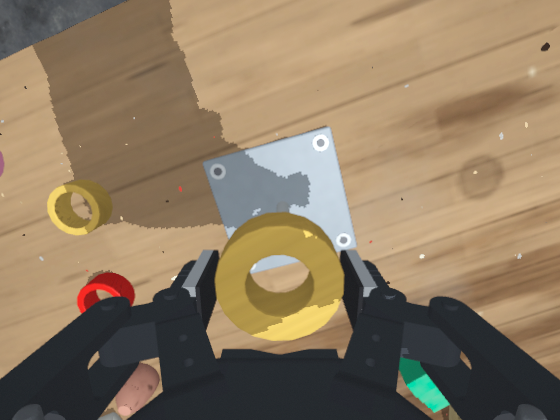

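The ring is held centrally and level at (279,277). Plate screws show at (217,171), (321,142) and (344,240), and the spindle tip is hidden just behind the ring at (281,206). I'll compute the plate centre from the screws and the narrow ring's position.

```bash
python3 - <<'E'
from h import *
c=cam("wrist")
A,B,C=[onplane(c,*q,8)[:2] for q in((217.5,171.5),(320.5,142.5),(344,240))]
print("centre",((A+C)/2).round(1),np.linalg.norm(A-B).round(1),np.linalg.norm(C-B).round(1))
print("tip?",onplane(c,281,206,60).round(1))
ring(c,(20,80,90),(35,255,255),z=22)
E
```

```text
centre [520.1 -68. ] 88.6 88.8
tip? [504.8 -64.5  60. ]
px [279. 277.] xy 578.4 -92.7 D 126.4
px [ 79. 206.] xy 458.9 -224.9 D 56.8
px [279. 273.] xy 569.8 -89.6 D 53.9
px [ 80. 206.] xy 458.5 -222.2 D 26.7
```

Request:
play_rows(commands=[{"x": 0.001, "y": 0, "z": -0.02, "rx": 0, "ry": 0, "rz": 0, "hand": 0}, {"x": 0.001, "y": 0, "z": -0.045, "rx": 0, "ry": 0, "rz": 0, "hand": 0}, {"x": 0.001, "y": 0, "z": -0.06, "rx": 0, "ry": 0, "rz": 0, "hand": 0}, {"x": 0.001, "y": 0, "z": -0.07, "rx": 0, "ry": 0, "rz": 0, "hand": 0}, {"x": 0.001, "y": 0, "z": -0.08, "rx": 0, "ry": 0, "rz": 0, "hand": 0}, {"x": 0.001, "y": 0, "z": -0.08, "rx": 0, "ry": 0, "rz": 0, "hand": 0}])

```text
t: 5.45
eef_pos: [517.0, -70.4, 58.4]
tool_rot: [[-0.939, 0.343, -0.001], [0.343, 0.939, 0.0], [0.001, -0.0, -1.0]]
force: [-0.3, 0.5, -4.0]
gripper_width: 0.689
gripper_force: 44.5
```

Request:
play_rows(commands=[{"x": 0, "y": 0, "z": -0.01, "rx": 0, "ry": 0, "rz": 0, "hand": 0}, {"x": 0, "y": 0, "z": -0.018, "rx": 0, "ry": 0, "rz": 0, "hand": 0}, {"x": 0, "y": 0, "z": -0.024, "rx": 0, "ry": 0, "rz": 0, "hand": 0}, {"x": 0, "y": 0, "z": -0.028, "rx": 0, "ry": 0, "rz": 0, "hand": 0}, {"x": 0, "y": 0, "z": -0.03, "rx": 0, "ry": 0, "rz": 0, "hand": 0}, {"x": 0, "y": 0, "z": -0.03, "rx": 0, "ry": 0, "rz": 0, "hand": 0}])

```text
t: 6.05
eef_pos: [517.4, -71.0, 29.3]
tool_rot: [[-0.939, 0.344, -0.0], [0.344, 0.939, 0.0], [0.0, -0.0, -1.0]]
force: [0.3, -0.5, -2.7]
gripper_width: 0.685
gripper_force: 44.5
```

Request:
play_rows(commands=[{"x": 0, "y": 0, "z": 0, "rx": 0, "ry": 0, "rz": 0, "hand": 1}, {"x": 0, "y": 0, "z": 0, "rx": 0, "ry": 0, "rz": 0, "hand": 1}, {"x": 0, "y": 0, "z": 0, "rx": 0, "ry": 0, "rz": 0, "hand": 1}, {"x": 0, "y": 0, "z": 0, "rx": 0, "ry": 0, "rz": 0, "hand": 1}, {"x": 0, "y": 0, "z": 0.01, "rx": 0, "ry": 0, "rz": 0, "hand": 1}, {"x": 0, "y": 0, "z": 0.03, "rx": 0, "ry": 0, "rz": 0, "hand": 1}, {"x": 0, "y": 0, "z": 0.06, "rx": 0, "ry": 0, "rz": 0, "hand": 1}, {"x": 0, "y": 0, "z": 0.1, "rx": 0, "ry": 0, "rz": 0, "hand": 1}, {"x": 0, "y": 0, "z": 0.11, "rx": 0, "ry": 0, "rz": 0, "hand": 1}, {"x": 0, "y": 0, "z": 0.11, "rx": 0, "ry": 0, "rz": 0, "hand": 1}])

```text
t: 7.05
eef_pos: [518.8, -71.3, 141.5]
tool_rot: [[-0.939, 0.344, 0.004], [0.344, 0.939, -0.001], [-0.004, 0.0, -1.0]]
force: [-0.2, -0.8, 0.1]
gripper_width: 1.001
gripper_force: 0.0
```

```bash
python3 - <<'E'
from h import *
o=get_obs();e=o["eef_pos"];print(np.round(e,1),o["t"])
c=cam("wrist");ring(c,(20,80,90),(35,255,255),z=30);save(c,"w4.png")
E
```

```text
[518.8 -71.3 141.5] 7.05
px [279. 208.] xy 517.7 -71.4 D 61.8
px [ 80. 202.] xy 458.1 -219.2 D 54.6
px [467. 402.] xy 774.8 40.5 D 67.1
px [279. 208.] xy 518.1 -71.3 D 31.6
```

View pics/w4.png

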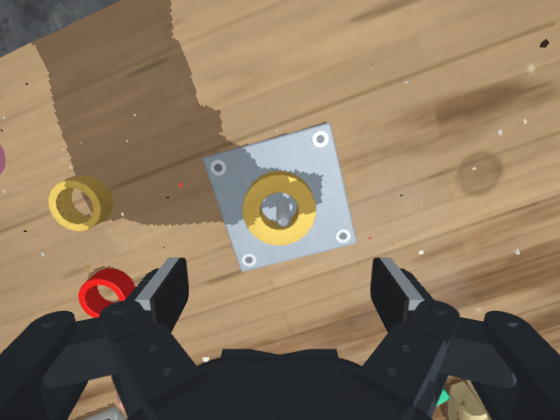

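The wide ring is flat on the plate at (279,208) with the spindle through its bore. Next is the narrow ring, which the top view puts at (458,-233).

Request:
play_rows(commands=[{"x": -0.008, "y": -0.022, "z": 0, "rx": 0, "ry": 0, "rz": 0, "hand": 1}, {"x": -0.021, "y": -0.058, "z": 0, "rx": 0, "ry": 0, "rz": 0, "hand": 1}, {"x": -0.036, "y": -0.1, "z": 0, "rx": 0, "ry": 0, "rz": 0, "hand": 1}, {"x": -0.05, "y": -0.136, "z": 0, "rx": 0, "ry": 0, "rz": 0, "hand": 1}, {"x": -0.059, "y": -0.162, "z": 0, "rx": 0, "ry": 0, "rz": 0, "hand": 1}, {"x": -0.059, "y": -0.162, "z": 0, "rx": 0, "ry": 0, "rz": 0, "hand": 1}, {"x": -0.059, "y": -0.162, "z": 0, "rx": 0, "ry": 0, "rz": 0, "hand": 1}])

```text
t: 7.8
eef_pos: [457.5, -232.7, 138.0]
tool_rot: [[-0.939, 0.345, -0.002], [0.345, 0.939, 0.002], [0.002, 0.001, -1.0]]
force: [0.3, 0.2, 0.7]
gripper_width: 0.998
gripper_force: 0.0
```

```bash
python3 - <<'E'
from h import *
o=get_obs();e=o["eef_pos"];print(np.round(e,1),o["t"])
c=cam("wrist");ring(c,(20,80,90),(35,255,255),z=22);save(c,"w5.png")
E
```

```text
[ 457.5 -232.7  138. ] 7.8
px [489. 212.] xy 519.6 -72.2 D 73.2
px [281. 208.] xy 457.3 -230.7 D 48.0
px [281. 206.] xy 454.9 -230.0 D 29.8
```

View pics/w5.png

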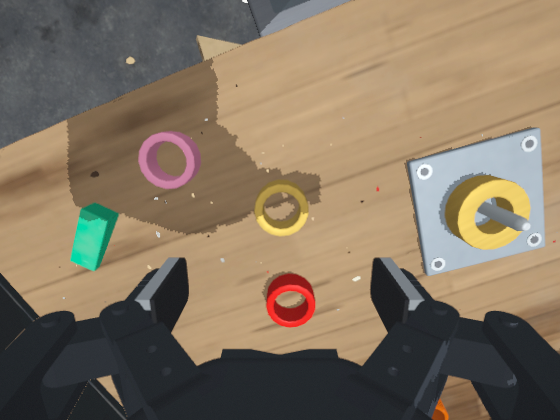

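The narrow brass ring is at (281,208), centred between the fingers. Pink (170,160) and red (290,300) are clear of the finger paths.

Request:
play_rows(commands=[{"x": 0, "y": 0.002, "z": -0.03, "rx": 0, "ry": 0, "rz": 0, "hand": 1}, {"x": 0, "y": 0.002, "z": -0.06, "rx": 0, "ry": 0, "rz": 0, "hand": 1}, {"x": 0, "y": 0.002, "z": -0.085, "rx": 0, "ry": 0, "rz": 0, "hand": 1}, {"x": 0, "y": 0.002, "z": -0.105, "rx": 0, "ry": 0, "rz": 0, "hand": 1}, {"x": 0, "y": 0.002, "z": -0.114, "rx": 0, "ry": 0, "rz": 0, "hand": 1}, {"x": 0, "y": 0.002, "z": -0.117, "rx": 0, "ry": 0, "rz": 0, "hand": 1}, {"x": 0, "y": 0.002, "z": -0.117, "rx": 0, "ry": 0, "rz": 0, "hand": 1}, {"x": 0, "y": 0.002, "z": -0.117, "rx": 0, "ry": 0, "rz": 0, "hand": 0}, {"x": 0, "y": 0.002, "z": -0.117, "rx": 0, "ry": 0, "rz": 0, "hand": 0}, {"x": 0, "y": 0.002, "z": -0.117, "rx": 0, "ry": 0, "rz": 0, "hand": 0}, {"x": 0, "y": 0.002, "z": -0.117, "rx": 0, "ry": 0, "rz": 0, "hand": 0}, {"x": 0, "y": 0.002, "z": -0.117, "rx": 0, "ry": 0, "rz": 0, "hand": 0}], grip_force=30)

```text
t: 9.05
eef_pos: [458.9, -231.3, 23.2]
tool_rot: [[-0.939, 0.344, 0.001], [0.344, 0.939, -0.001], [-0.001, -0.0, -1.0]]
force: [-1.2, 2.2, 7.7]
gripper_width: 0.509
gripper_force: 29.5
```

Request:
play_rows(commands=[{"x": 0, "y": 0, "z": 0, "rx": 0, "ry": 0, "rz": 0, "hand": 0}, {"x": 0, "y": 0, "z": 0, "rx": 0, "ry": 0, "rz": 0, "hand": 0}, {"x": 0, "y": 0, "z": 0, "rx": 0, "ry": 0, "rz": 0, "hand": 0}])

```text
t: 9.35
eef_pos: [458.9, -231.3, 23.3]
tool_rot: [[-0.939, 0.344, 0.001], [0.344, 0.939, -0.001], [-0.001, -0.0, -1.0]]
force: [-1.0, 1.3, 7.8]
gripper_width: 0.51
gripper_force: 29.5
```

Request:
play_rows(commands=[{"x": 0, "y": 0, "z": 0.02, "rx": 0, "ry": 0, "rz": 0, "hand": 0}, {"x": 0, "y": 0, "z": 0.05, "rx": 0, "ry": 0, "rz": 0, "hand": 0}, {"x": 0, "y": 0, "z": 0.09, "rx": 0, "ry": 0, "rz": 0, "hand": 0}, {"x": 0, "y": 0, "z": 0.117, "rx": 0, "ry": 0, "rz": 0, "hand": 0}, {"x": 0, "y": 0, "z": 0.117, "rx": 0, "ry": 0, "rz": 0, "hand": 0}, {"x": 0, "y": 0, "z": 0.117, "rx": 0, "ry": 0, "rz": 0, "hand": 0}])

```text
t: 9.95
eef_pos: [458.6, -231.1, 139.6]
tool_rot: [[-0.939, 0.344, 0.001], [0.344, 0.939, -0.001], [-0.001, -0.0, -1.0]]
force: [-0.0, 0.3, -1.0]
gripper_width: 0.514
gripper_force: 31.5
```

Request:
play_rows(commands=[{"x": 0.008, "y": 0.022, "z": 0, "rx": 0, "ry": 0, "rz": 0, "hand": 0}, {"x": 0.021, "y": 0.056, "z": 0, "rx": 0, "ry": 0, "rz": 0, "hand": 0}, {"x": 0.036, "y": 0.096, "z": 0, "rx": 0, "ry": 0, "rz": 0, "hand": 0}, {"x": 0.049, "y": 0.132, "z": 0, "rx": 0, "ry": 0, "rz": 0, "hand": 0}, {"x": 0.059, "y": 0.16, "z": 0, "rx": 0, "ry": 0, "rz": 0, "hand": 0}, {"x": 0.059, "y": 0.16, "z": 0, "rx": 0, "ry": 0, "rz": 0, "hand": 0}, {"x": 0.059, "y": 0.16, "z": 0, "rx": 0, "ry": 0, "rz": 0, "hand": 0}])

```text
t: 10.65
eef_pos: [516.5, -70.3, 137.9]
tool_rot: [[-0.94, 0.342, -0.002], [0.342, 0.94, 0.0], [0.002, -0.001, -1.0]]
force: [1.1, -0.3, -1.1]
gripper_width: 0.505
gripper_force: 31.5
```

```bash
python3 - <<'E'
from h import *
o=get_obs();e=o["eef_pos"];print(np.round(e,1),o["t"])
c=cam("wrist");ring(c,(20,80,90),(35,255,255),z=e[2]-1)
E
```

```text
[516.5 -70.3 137.9] 10.65
px [279. 251.] xy 503.8 -65.5 D 70.0
px [279. 267.] xy 509.5 -67.8 D 27.2
px [279. 211.] xy 485.4 -59.2 D 16.2
```

Request:
play_rows(commands=[{"x": 0, "y": 0, "z": -0.02, "rx": 0, "ry": 0, "rz": 0, "hand": 0}, {"x": 0, "y": 0, "z": -0.04, "rx": 0, "ry": 0, "rz": 0, "hand": 0}, {"x": 0, "y": 0, "z": -0.055, "rx": 0, "ry": 0, "rz": 0, "hand": 0}, {"x": 0, "y": 0, "z": -0.065, "rx": 0, "ry": 0, "rz": 0, "hand": 0}, {"x": 0, "y": 0, "z": -0.07, "rx": 0, "ry": 0, "rz": 0, "hand": 0}, {"x": 0, "y": 0, "z": -0.07, "rx": 0, "ry": 0, "rz": 0, "hand": 0}])

```text
t: 11.3
eef_pos: [517.0, -71.4, 68.8]
tool_rot: [[-0.939, 0.344, -0.001], [0.344, 0.939, 0.0], [0.001, -0.0, -1.0]]
force: [0.6, -0.1, -0.5]
gripper_width: 0.506
gripper_force: 31.5
```

Request:
play_rows(commands=[{"x": 0, "y": 0, "z": -0.006, "rx": 0, "ry": 0, "rz": 0, "hand": 0}, {"x": 0, "y": 0, "z": -0.011, "rx": 0, "ry": 0, "rz": 0, "hand": 0}, {"x": 0, "y": 0, "z": -0.014, "rx": 0, "ry": 0, "rz": 0, "hand": 0}, {"x": 0, "y": 0, "z": -0.015, "rx": 0, "ry": 0, "rz": 0, "hand": 0}, {"x": 0, "y": 0, "z": -0.015, "rx": 0, "ry": 0, "rz": 0, "hand": 0}])

```text
t: 11.8
eef_pos: [517.3, -70.9, 54.2]
tool_rot: [[-0.939, 0.344, -0.0], [0.344, 0.939, 0.0], [0.0, -0.0, -1.0]]
force: [0.3, 0.3, -1.7]
gripper_width: 0.503
gripper_force: 31.5
```

Request:
play_rows(commands=[{"x": 0, "y": 0, "z": 0, "rx": 0, "ry": 0, "rz": 0, "hand": 1}, {"x": 0, "y": 0, "z": 0, "rx": 0, "ry": 0, "rz": 0, "hand": 1}, {"x": 0, "y": 0, "z": 0, "rx": 0, "ry": 0, "rz": 0, "hand": 1}, {"x": 0, "y": 0, "z": 0, "rx": 0, "ry": 0, "rz": 0, "hand": 1}, {"x": 0, "y": 0, "z": 0, "rx": 0, "ry": 0, "rz": 0, "hand": 1}, {"x": 0, "y": 0, "z": 0.02, "rx": 0, "ry": 0, "rz": 0, "hand": 1}, {"x": 0, "y": 0, "z": 0.05, "rx": 0, "ry": 0, "rz": 0, "hand": 1}, {"x": 0, "y": 0, "z": 0.09, "rx": 0, "ry": 0, "rz": 0, "hand": 1}, {"x": 0, "y": 0, "z": 0.12, "rx": 0, "ry": 0, "rz": 0, "hand": 1}, {"x": 0, "y": 0, "z": 0.12, "rx": 0, "ry": 0, "rz": 0, "hand": 1}, {"x": 0, "y": 0, "z": 0.12, "rx": 0, "ry": 0, "rz": 0, "hand": 1}])

```text
t: 12.9
eef_pos: [517.7, -71.1, 174.6]
tool_rot: [[-0.939, 0.344, 0.001], [0.344, 0.939, -0.0], [-0.001, 0.0, -1.0]]
force: [0.4, -0.0, -0.6]
gripper_width: 0.999
gripper_force: 0.0
```

```bash
python3 - <<'E'
from h import *
c=cam("wrist");ring(c,(20,80,90),(35,255,255),z=52)
d=cam("scene")
a=cv2.resize(c["pixels"][100:310,180:400],(400,382));b=cv2.resize(d["pixels"][180:270,240:334],(399,382),interpolation=cv2.INTER_CUBIC)
cv2.imwrite("pics/end.png",np.hstack([a,b])[:,:,::-1])
E
```

```text
px [279. 199.] xy 512.5 -69.2 D 56.3
px [279. 201.] xy 512.0 -69.0 D 28.5
px [461. 398.] xy 780.4 42.3 D 78.6
px [462. 405.] xy 785.8 36.5 D 21.5
```

View pics/end.png

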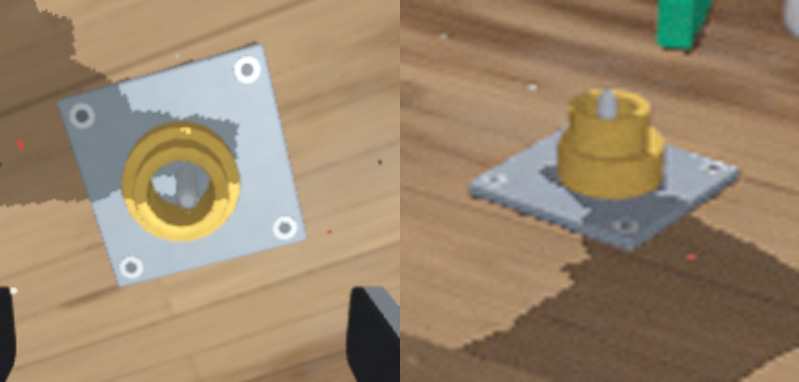

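Both rings are stacked flat on the spindle: at (182,180) in the left picture and (610,145) in the right. The gripper is clear, so I'm handing in.

```bash
python3 -c "from cell import finish_job;print(finish_job())"
```

```text
the job is handed in; nothing more can be done
None
```

The job is handed in: the wide brass spacer is seated on the base plate with the narrow one flat on top, and the arm never went near the black spacer; the hand-in gave no verdict back.

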